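# Open the stone case and hold the gem tester on the marked stone

## Robot

A 6-joint arm with a two-finger parallel gripper is mounted at the origin on the work surface. World frame = base frame: x ahead of the robot, y to its left, z up, the work surface at z = 0. Lengths are in m, angles in degrees, forces in N, time in s.
With the tool pointing down it reaches from about 0.275 to 0.85 m from the base axis. Payload 19 kg.
Tool frame: the origin (TCP) lies at the very end of the fingers, on their centre line; the grasp point (between the pads) lies arm.grip_depth behind it (arm.grip_depth is the distance from the TCP to the grasp point, in m); z points along the fingers, y is the line along which they close (so a half turn about z gives the same grasp; the last joint's range is limited). The gripper opens to 85 mm and grips with 20 to 120 N. Pads are 22 mm wide; open, the fingers measure 114 mm over their backs; the gripper's body (76 mm by 85 mm) begins 54 mm behind the grasp point. The pads swing forward as they close: fully open they stand 13 mm farther back than shut.
Start: joints at [64.171, 8.623, 82.357, -0, 89.026, -7.678], TCP at [0.179, 0.546, 0.198] pointing down, gripper open.
Joint ranges: [-160.23, 160.23], [-39.13, 120.54], [6.94, 153.29], [-79.49, 259.48], [9.18, 160.14], [-161.06, 161.06]. Speed limits (degrees/s): [108.29, 108.29, 127.2, 172.46, 172.46, 172.46].

## Interface

Orientations are given as [roll, pitch, yaw] about the fixed x, y, z axes, in that order (R = Rz(yaw) Ry(pitch) Rx(roll)).
In Python, from station import sensors, capture, camera_params, job, arm gives the robot as it stands. The module is installed in compiled form; this text tells all that it offers.
- The arm moves only by the tool servo_tool, never from a script. Its argument "deltas" is a list of rows, each an object of numbers: "grip": the opening, from -1 (shut) to 1 (fully open); "tx", "ty", "tz": the shift along the tool's x, y, z normalised to -1 to 1, where 1 is 0.25 m; "rx", "ry", "rz": the turn, a rotation vector about the tool's x, y, z normalised to -1 to 1, where 1 is 45 degrees. In form: [{"grip": .., "tx": .., "ty": .., "tz": .., "rx": .., "ry": .., "rz": ..}, ...]. A call has 1 to 8 rows; each row is the pose to reach, as a shift and turn from the pose commanded when the call began, along the tool's axes at that moment; what a row does not reach only later rows make up. A row lasts 1/12 s, in which the tool goes at most 41.7 mm and 7.16 degrees, less where a joint would pass 70% of its speed; a pose out of reach is approached as far as the arm can. A call with a number of a shift or a turn outside -1 to 1 is refused whole. A call with a gripper value outside its range is refused whole. The fingers move at their own pace and stop on an object; the grip force is fixed at half the most. Time passes only in rows, so rows that repeat a pose let the fingers close. It gives the time, the measured TCP pose, the force, the opening and the grip force at its end, in the units of the state.
- sensors.state(): the state, without advancing time (a new reading comes with each control period).
- capture(name): name is "scene" or "side" or "wrist"; returns the picture (420x560x3 uint8, red, green, blue); there is no depth.
- camera_params(name): a dict with "fov_y" (degrees; the focal length in pixels is half the picture's height over the tangent of half this angle, whatever the lens; pixels are square), "cx", "cy" (the principal point, pixels), "R" (3x3) and "t" (3): a world point X has camera coordinates R X + t. Camera axes: x right, y down, z forward; pixel columns grow to the right and rows downward; lengths in m; the calibration is good to about 2 mm. A picture is of the moment at which its call begins: read the wrist's pose just before it. camera_params takes no time and is no camera call; for the wrist camera it gives the pose at the moment of the call.
- job.finish_job(): hands the job in; it is judged then, once.
The state is a dict: "time_s": time; "joints": joint angles; "dq": joint speeds; "effort": joint torques, N m; "ee_pos": TCP position; "tool_rot": TCP orientation; "wrist_force": force on the tool from outside, world axes, zero at the start; "ft_torque": the same for the moment, N m; "grip_width": finger opening in m; "finger_force": force on a finger pad.
Only numpy, scipy, OpenCV 4.12 (cv2) and the standard library are available. Lean on these libraries where they do the work, as an engineer would, in place of code of your own. Each camera call takes 0.05 s, during which the arm holds its last target. There are 200 camera calls.

## Task

First twist the lid of the round stone case until its window stands over the stone at the red tab, and let go of the lid; then lift the yellow gem tester out of its wooden stand. Hold the tester upright with its copper tip on the middle of that stone's flat top, pressing lightly so that the sprung tip sinks about half way into the nose (never hard against the stone), and finish while still holding it there. Leave the other things on the bench where they are.

Things in the scene. Friction and masses are not known exactly. Their poses are not given: they have to be found in the camera images.
- case: Round stone case fixed to the bench. Origin: centre of its underside, z up, x from the centre through the marked red stone to the red tab (18 x 12 mm, reaching 69 mm from the centre, top 14 mm above the bench). Aluminium base plate of radius 56 mm, 8 mm thick; height with lid 26 mm without the grip bar. Green and blue stones sit under the lid at the other multiples of 72 degrees
- stone_top (a point): Centre of the flat top of the red stone: a disc of 12 mm diameter, level, 21 mm above the bench, 35 mm from the case centre towards the red tab. It lies 5 mm below the lid's top and is hidden by the lid until the window is over it. It is rigid
- lid (a joint): Turn of the case's lid about the vertical axis through the case centre, rad, counter-clockwise from above positive, 0 to 2.4 between stops, starts 0 to 0.5. At 1.2 the window is exactly over the red stone. Friction 0.05 N m: stays where left. The lid is a grey disc of 98 mm diameter with a knurled rim, top 26 mm above the bench
- lid_grip (a point): Point on the turning axis, 48 mm above the bench, in the lid's black grip bar: bar 12 mm thick along the lid's x, 44 mm long along the lid's y, from 26 to 54 mm above the bench. Axes turn with the lid: x points to the window, z up
- lid_window (a point): Centre of the lid's only window, at the lid's top (26 mm above the bench), 35 mm from the axis along the lid's x. The window is a sector from 24 to 46 mm from the axis, about 26 mm wide across; axes as lid_grip
- tester: Gem tester: round pen 140 mm long, about 70 g, tip down in the stand with its origin 8 mm above the bench (rise 55 mm to be out). Origin: end of the unpressed tip; z along the pen, up. Copper tip 5 mm thick to 16 mm; black nose cone, 18 mm thick from 36 mm; black collar 28 mm wide at 52 to 57 mm, resting on the stand; yellow barrel 18 mm thick to 130 mm; black end to 140 mm
- tester_grip (a point): Good place to grip the tester, on its axis 100 mm from the unpressed tip end (108 mm above the bench in the stand); z along the pen, up
- tip_end (a point): Round end of the copper tip; moves with the tip as it sinks into the nose; z along the pen, up
- tip (a joint): How far the sprung tip is pushed into the nose, m: 0 out, 0.010 fully in. Spring: 1.0 N to start it, plus 0.2 N per mm (2 N at half way, 3 N fully in; beyond that rigid)
- stand: Wooden block 80 x 80 x 60 mm fixed to the bench, with a vertical through hole of 23 mm in the middle for the tester. Origin at the centre of its underside
- jar: Amber glass jar with steel lid, diameter 72 mm, 90 mm high; bystander, origin under its centre
- bottle: Green glass bottle with yellow cap, diameter 48 mm, 110 mm high; bystander, origin under its centre
- crucible: Grey round cup, diameter 70 mm, 60 mm high; bystander, origin under its centre
- wax: Red wax block 90 x 45 x 20 mm; bystander, origin under its centre
- driver: Yellow-handled screwdriver, 160 mm, lying on the bench; bystander
- sander: Dark wooden sanding block 150 x 70 x 35 mm; bystander, origin under its centre
Not all that is in view belongs to the job. There is more than one size of the stand; the one meant has the size given above.

How it is judged (in metres and radians):
On the way, in this order (a step that is already met when the one before it is completed fails the run):
1. the lid's window stands over the red stone, and the lid is let go (horizontal distance between lid_window and stone_top below 0.006 m and contact force between the fingers and lid below 0.05 N), for 0.2 s.
2. the tester is lifted out of the stand (height (world z) of tip_end above 0.065 m and contact force between the fingers and tester above 0.5 N), for 0.1 s.
At the end, for the whole second after the job is handed in: Still gripped and at rest: tester upright within 0.12 rad, tip within 4.5 mm of the middle of the red stone, contact 0.5 to 5 N, sprung tip 2 to 8 mm in; window centre within 6 mm of the stone centre; tester touching neither lid nor stand (horizontal distance between lid_window and stone_top below 0.006 m and horizontal distance between tip_end and stone_top below 0.0045 m and contact force between tester and stone between 0.5 and 5 N and value of joint tip between 0.002 and 0.008 m and angle between tester's own z axis and vertical below 0.12 rad and contact force between the fingers and tester above 0.5 N and contact force between tester and lid below 0.2 N and contact force between tester and stand below 0.05 N and linear speed of tester below 0.02 m/s); the arm keeps its last pose, push and grip.
It fails at once if the tester is pressed hard on the stone (over 12 N) (contact force between tester and stone above 12 N).
It fails at once if a bystander is moved more than 30 mm (distance of any of jar, bottle, crucible, wax, driver, sander from where it was at the start of the episode above 0.03 m).
It also fails if it takes over 61 s, if anything falls off the work surface, if the arm or the gripper's body presses on something with over 40 N, if the wrist force passes 120 N, or if a joint passes its speed limit or range.

## Working session

There is one attempt and no reset: what is moved stays moved. The work goes in short steps, Python scripts to look and compute and a tool call to move; the robot and the scene stay as the last step left them, time stands still between calls to the robot, and variables do not carry over. Pictures are saved under pics/ and viewed, at most 12 in all, crops included, and the job is handed in when it is done.

Besides the shell and the picture viewer there is one more tool, called as name([rows], argument=value, ...), one row to a line, values as JSON. servo_tool: Moves the arm, as the interface text tells. Scaled input: -1 to 1 covers 0.25 m each way for a shift and 45 degrees each way for a turn. Its arguments: {"type":"object","properties":{"deltas":{"type":"array"}},"required":["deltas"]}

```bash
mkdir -p pics; python3 - <<'E'
from station import sensors,capture,camera_params,arm
import cv2,numpy as np
for n in("scene","side","wrist"):
    p=camera_params(n); im=capture(n); np.save(f"pics/{n}.npy",im); cv2.imwrite(f"pics/{n}0.png",im[:,:,::-1])
    print(n,p['fov_y'],p['cx'],p['cy'],np.round(np.array(p['R']),4).tolist(),np.round(p['t'],4))
s=sensors.state();print(s, arm.grip_depth)
E
```

```text
scene 51.10852472369976 278.2807774583991 211.76697027215036 [[-0.7425, 0.6698, -0.0064], [0.5319, 0.5837, -0.6135], [-0.4072, -0.4589, -0.7896]] [ 0.4187 -0.2427  1.7055]
side 50.237833476941354 277.2916079398895 204.55008185850158 [[0.8687, -0.4951, 0.0126], [-0.2943, -0.5366, -0.7908], [0.3983, 0.6833, -0.6119]] [-0.4891  0.2329  0.9795]
wrist 59.84935565359766 283.73200332876524 214.27060064326022 [[0.3113, 0.9503, -0.0007], [0.9143, -0.2994, 0.2727], [0.2589, -0.0855, -0.9621]] [-0.5744 -0.0349  0.3788]
{'time_s': 0.15, 'joints': array([ 6.41704024e+01,  8.64431793e+00,  8.23808659e+01, -8.92909520e-04,
        8.90261289e+01, -7.67722555e+00]), 'dq': array([ 0.00400594, -0.09271797, -0.13931499, -0.01772686,  0.03811501,
        0.00321539]), 'effort': array([ 2.25827418e-03, -7.13387847e+01, -5.71040583e+01, -2.29530206e-04,
        7.23285644e-03, -2.41503363e-05]), 'ee_pos': array([0.17907056, 0.54619436, 0.19784689]), 'tool_rot': array([-1.79949028e+02, -5.97021440e-03,  1.61847641e+02]), 'wrist_force': array([0.56645384, 0.18740524, 1.06742576]), 'ft_torque': array([ 0.00270072, -0.02639167, -0.0311054 ]), 'finger_force': 0.0, 'grip_width': 0.08523798345410341} 0.0187
```

View pics/scene0.png

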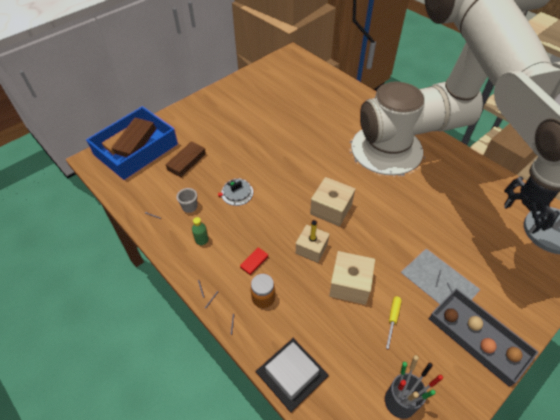

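View pics/side0.png

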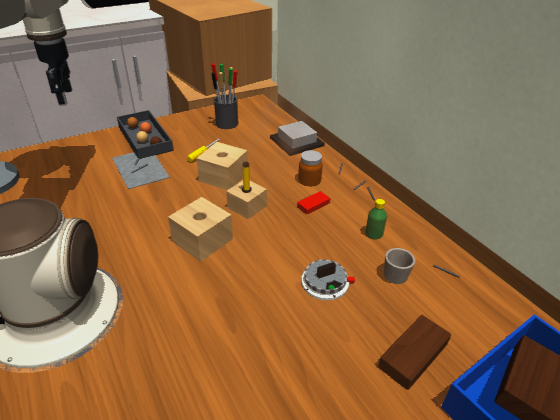

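Candidates for the stand: blocks at scene (333,200), (313,243) and (353,277). Only the small one at (313,243) holds the yellow tester. The only round case is at (237,191), with its red tab at (221,195). Other yellow things are the driver at (395,310) and the bottle cap at (197,222). I'll check the choice in one crop sheet.

```bash
cat > h.py <<'E'
import numpy as np,cv2
from station import sensors,capture,camera_params
def K(p,H=420):
    f=H/2/np.tan(np.radians(p['fov_y']/2)); return f
def ray(p,u,v):
    R=np.array(p['R']);t=np.array(p['t']);f=K(p)
    return -R.T@t, R.T@np.array([(u-p['cx'])/f,(v-p['cy'])/f,1.])
def onz(p,u,v,z):
    c,d=ray(p,u,v); return c+d*(z-c[2])/d[2]
def proj(p,X):
    X=np.atleast_2d(X);c=X@np.array(p['R']).T+np.array(p['t']);f=K(p)
    return np.c_[p['cx']+f*c[:,0]/c[:,2],p['cy']+f*c[:,1]/c[:,2]]
E
python3 - <<'E'
from h import *
a=np.load("pics/scene.npy");b=np.load("pics/side.npy")
def c(im,u,v,w=36): return cv2.resize(im[v-w:v+w,u-w:u+w],(390,300),interpolation=cv2.INTER_CUBIC) if 0 else cv2.resize(im[v-30:v+30,u-39:u+39],(390,300),interpolation=cv2.INTER_CUBIC)
o=np.vstack([np.hstack([c(a,237,191),c(a,313,240)]),np.hstack([c(b,326,278),c(b,246,190)])])
cv2.imwrite("pics/crop.png",o[:,:,::-1])
ps,pd=camera_params("scene"),camera_params("side")
print("case",onz(ps,237,192,.008),onz(pd,326,281,.008),"tab",onz(ps,221,195,.014),onz(pd,351,280,.014))
print("stand top",onz(ps,313,238,.06),onz(pd,247,188,.06))
E
```

```text
case [ 0.56845271 -0.2145903   0.008     ] [ 0.56732976 -0.22250288  0.008     ] tab [ 0.62177455 -0.23750121  0.014     ] [ 0.61660381 -0.25256874  0.014     ]
stand top [0.53553623 0.13197507 0.06      ] [0.54151284 0.13462565 0.06      ]
```

View pics/crop.png

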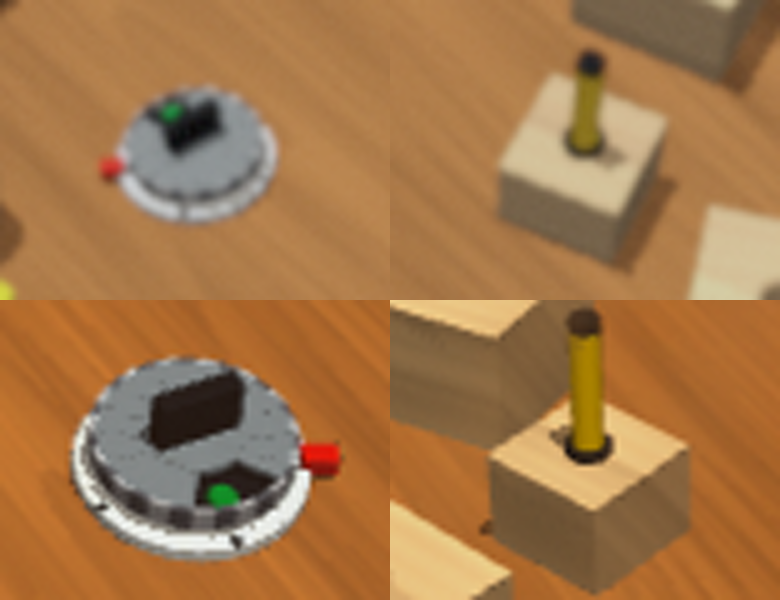

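The crops confirm both choices. The tester stands in the small block. The case has its red tab to the right (side view), and the window shows a green stone about 70° clockwise from the tab. Next I'll move over the case for a wrist view.

servo_tool([
  {"grip": 1,"tx": -0.6,"ty": -0.6,"tz": -0.2,"rz": 1},
  {"grip": 1,"tx": -0.6,"ty": -0.6,"tz": -0.2,"rz": 1},
  {"grip": 1,"tx": -0.6,"ty": -0.6,"tz": -0.2,"rz": 1},
  {"grip": 1,"tx": -0.6,"ty": -0.6,"tz": -0.2,"rz": 1},
  {"grip": 1,"tx": -0.6,"ty": -0.6,"tz": -0.2,"rz": 1},
  {"grip": 1,"tx": -0.6,"ty": -0.6,"tz": -0.2,"rz": 1},
  {"grip": 1,"tx": -0.6,"ty": -0.6,"tz": -0.2,"rz": 1},
])

```text
invalid input at $.deltas[0]: expected keys grip, tx, ty, tz, rx, ry, rz
```

servo_tool([
  {"grip": 1,"tx": -0.6,"ty": -0.6,"tz": -0.2,"rx": 0,"ry": 0,"rz": 1},
  {"grip": 1,"tx": -0.6,"ty": -0.6,"tz": -0.2,"rx": 0,"ry": 0,"rz": 1},
  {"grip": 1,"tx": -0.6,"ty": -0.6,"tz": -0.2,"rx": 0,"ry": 0,"rz": 1},
  {"grip": 1,"tx": -0.6,"ty": -0.6,"tz": -0.2,"rx": 0,"ry": 0,"rz": 1},
  {"grip": 1,"tx": -0.6,"ty": -0.6,"tz": -0.2,"rx": 0,"ry": 0,"rz": 1},
  {"grip": 1,"tx": -0.6,"ty": -0.6,"tz": -0.2,"rx": 0,"ry": 0,"rz": 1},
  {"grip": 1,"tx": -0.6,"ty": -0.6,"tz": -0.2,"rx": 0,"ry": 0,"rz": 1},
])

```text
time_s: 0.73
ee_pos: [0.2763, 0.355, 0.2494]
tool_rot: [179.9, 0.0, 116.2]
wrist_force: [-0.5, 0.4, 0.4]
grip_width: 0.0854
finger_force: 0.0
```

servo_tool([
  {"grip": 1,"tx": -0.86,"ty": 0,"tz": 0,"rx": 0,"ry": 0,"rz": 1},
  {"grip": 1,"tx": -0.86,"ty": 0,"tz": 0,"rx": 0,"ry": 0,"rz": 1},
  {"grip": 1,"tx": -0.86,"ty": 0,"tz": 0,"rx": 0,"ry": 0,"rz": 1},
  {"grip": 1,"tx": -0.86,"ty": 0,"tz": 0,"rx": 0,"ry": 0,"rz": 1},
  {"grip": 1,"tx": -0.86,"ty": 0,"tz": 0,"rx": 0,"ry": 0,"rz": 1},
  {"grip": 1,"tx": -0.86,"ty": 0,"tz": 0,"rx": 0,"ry": 0,"rz": 1},
  {"grip": 1,"tx": -0.86,"ty": 0,"tz": 0,"rx": 0,"ry": 0,"rz": 1},
])

```text
time_s: 1.32
ee_pos: [0.373, 0.1627, 0.2481]
tool_rot: [-180.0, 0.0, 71.1]
wrist_force: [0.4, 0.7, -0.4]
grip_width: 0.0853
finger_force: 0.0
```

servo_tool([
  {"grip": 1,"tx": -0.61,"ty": 0.61,"tz": 0,"rx": 0,"ry": 0,"rz": 1},
  {"grip": 1,"tx": -0.61,"ty": 0.61,"tz": 0,"rx": 0,"ry": 0,"rz": 1},
  {"grip": 1,"tx": -0.61,"ty": 0.61,"tz": 0,"rx": 0,"ry": 0,"rz": 1},
  {"grip": 1,"tx": -0.61,"ty": 0.61,"tz": 0,"rx": 0,"ry": 0,"rz": 1},
  {"grip": 1,"tx": -0.61,"ty": 0.61,"tz": 0,"rx": 0,"ry": 0,"rz": 1},
  {"grip": 1,"tx": -0.61,"ty": 0.61,"tz": 0,"rx": 0,"ry": 0,"rz": 1},
  {"grip": 1,"tx": -0.61,"ty": 0.61,"tz": 0,"rx": 0,"ry": 0,"rz": 1},
])

```text
time_s: 1.9
ee_pos: [0.4701, -0.0298, 0.2475]
tool_rot: [-180.0, 0.1, 26.2]
wrist_force: [-0.1, -0.1, 0.1]
grip_width: 0.0853
finger_force: 0.0
```

servo_tool([
  {"grip": 1,"tx": 0,"ty": 0.86,"tz": 0.36,"rx": 0,"ry": 0,"rz": 0.37},
  {"grip": 1,"tx": 0,"ty": 0.86,"tz": 0.36,"rx": 0,"ry": 0,"rz": 0.37},
  {"grip": 1,"tx": 0,"ty": 0.86,"tz": 0.36,"rx": 0,"ry": 0,"rz": 0.37},
  {"grip": 1,"tx": 0,"ty": 0.86,"tz": 0.36,"rx": 0,"ry": 0,"rz": 0.37},
  {"grip": 1,"tx": 0,"ty": 0.86,"tz": 0.36,"rx": 0,"ry": 0,"rz": 0.37},
  {"grip": 1,"tx": 0,"ty": 0.86,"tz": 0.36,"rx": 0,"ry": 0,"rz": 0.37},
  {"grip": 1,"tx": 0,"ty": 0.86,"tz": 0.36,"rx": 0,"ry": 0,"rz": 0.37},
  {"grip": 1,"tx": 0,"ty": 0.86,"tz": 0.36,"rx": 0,"ry": 0,"rz": 0.37},
])

```text
time_s: 2.57
ee_pos: [0.5662, -0.2197, 0.1568]
tool_rot: [-179.9, 0.1, 10.1]
wrist_force: [0.4, 0.3, 0.3]
grip_width: 0.0855
finger_force: 0.0
```

```bash
python3 - <<'E'
from h import *
import pickle
print(sensors.state()['ee_pos'])
p=camera_params("wrist"); im=capture("wrist"); np.save("pics/w1.npy",im);pickle.dump(p,open("pics/w1.pkl","wb"))
print(proj(p,[[.568,-.218,.026],[.619,-.245,.014]]))
cv2.imwrite("pics/w1.png",cv2.resize(im,(784,588))[:,:,::-1])
E
```

```text
[ 0.56619949 -0.21972599  0.15683219]
[[282.47727677 190.91001332]
 [324.05331657 135.90140815]]
```

View pics/w1.png

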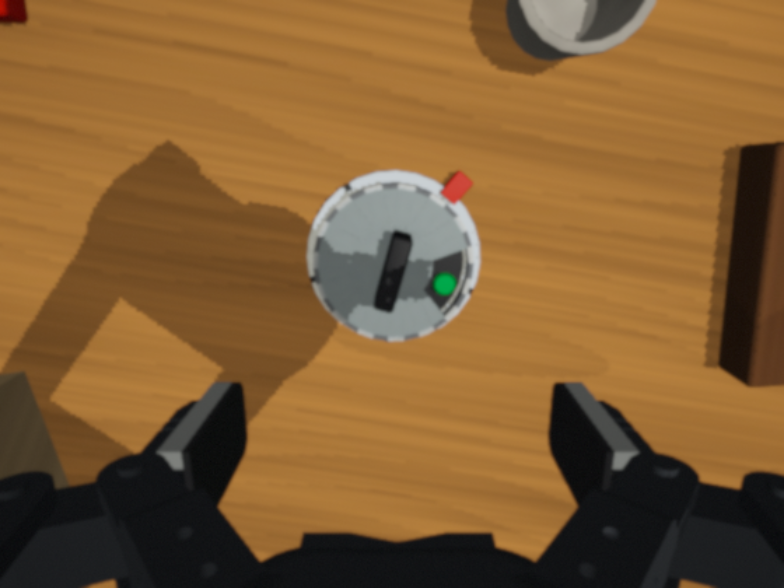

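The wrist view shows the case centred at about (281,182) in 560-wide pixels. The red tab is at (327,133), the green stone in the window at (318,203), and the bar runs from (287,167) to (275,220). I'll measure these by colour.

```bash
cat > fit.py <<'E'
from h import *
import pickle
def measure(n):
    im=np.load(f"pics/{n}.npy");p=pickle.load(open(f"pics/{n}.pkl","rb"))
    return im,p
def case(im,p,c0):
    hsv=cv2.cvtColor(im,cv2.COLOR_RGB2HSV);H,W=im.shape[:2]
    c=proj(p,[*c0,.02])[0]; yy,xx=np.mgrid[:H,:W]; near=np.hypot(xx-c[0],yy-c[1])<95
    h,s,v=[hsv[...,i].astype(int) for i in range(3)]
    m=lambda a:(a&near).astype(np.uint8)
    red=m(((h<5)|(h>172))&(s>150)&(v>120)); grn=m((h>50)&(h<85)&(s>120))
    plate=m(((s<60))|(grn>0)); plate=cv2.morphologyEx(plate,cv2.MORPH_OPEN,np.ones((5,5)))
    plate=cv2.morphologyEx(plate,cv2.MORPH_CLOSE,np.ones((9,9)))
    cn=max(cv2.findContours(plate,0,1)[0],key=cv2.contourArea)
    e=cv2.fitEllipse(cv2.convexHull(cn)); 
    out={'ell':e}
    ang=np.linspace(0,2*np.pi,90)
    def res(q): 
        P=proj(p,np.c_[q[0]+.056*np.cos(ang),q[1]+.056*np.sin(ang),0*ang+.008])
        return cv2.fitEllipse(P.astype(np.float32))
    from scipy.optimize import least_squares
    q=least_squares(lambda q:np.array(res(q)[0])-e[0],c0,diff_step=1e-3).x
    out['c']=q; out['modelaxes']=res(q)[1]
    cen=lambda mk:np.array([xx[mk>0].mean(),yy[mk>0].mean()])
    r=onz(p,*cen(red),.0135)[:2]-q; out['tab']=(np.hypot(*r),np.degrees(np.arctan2(r[1],r[0])))
    if grn.sum()>5:
        g=onz(p,*cen(grn),.021)[:2]-q; out['green']=(np.hypot(*g),np.degrees(np.arctan2(g[1],g[0])))
    dark=m((v<60)&(s<120)); n,l,st,ct=cv2.connectedComponentsWithStats(dark)
    for i in range(1,n):
        if st[i,4]>60:
            b=cv2.minAreaRect(cv2.findContours((l==i).astype(np.uint8),0,1)[0][0])
            r=onz(p,*ct[i],.04)[:2]-q; box=cv2.boxPoints(b); k=0 if np.hypot(*(box[1]-box[0]))>np.hypot(*(box[2]-box[1])) else 1
            d=onz(p,*box[k+1],.054)-onz(p,*box[k],.054)
            out[f'dark{i}']=(st[i,4],ct[i].round(1),r.round(4),'long dir',np.degrees(np.arctan2(d[1],d[0]))%180,np.hypot(*d[:2]))
    return out
E
python3 - <<'E'
from fit import *
im,p=measure("w1")
for k,v in case(im,p,[.568,-.218]).items(): print(k,v)
E
```

```text
ell ((280.81695556640625, 181.9055633544922), (121.76274871826172, 124.04431915283203), 103.78555297851562)
c [ 0.56944331 -0.21610596]
modelaxes (122.06501007080078, 123.98594665527344)
tab (np.float64(0.05971999268554721), np.float64(-29.842302032787238))
green (np.float64(0.0344248130066812), np.float64(-102.0845142423931))
dark1 (np.int32(823), array([280.2, 193.6]), array([-0.001,  0.   ]), 'long dir', np.float64(174.0734843520491), np.float64(0.04495179873585122))
dark2 (np.int32(184), array([320.2, 189.4]), array([ 0.0083, -0.0316]), 'long dir', np.float64(100.14531912253024), np.float64(0.01471075871844655))
dark4 (np.int32(95), array([310.9, 210.4]), array([-0.0106, -0.0276]), 'long dir', np.float64(52.415811792650885), np.float64(0.014631839430108344))
```

Case centre is (0.5694, -0.2161), the tab is at -30°, and the window is near -95°. I'll descend with the tool turned to yaw -6°.

servo_tool([
  {"grip": 1,"tx": 0.015,"ty": -0.012,"tz": 0,"rx": 0,"ry": 0,"rz": 0.16},
  {"grip": 1,"tx": 0.015,"ty": -0.012,"tz": 0.1,"rx": 0,"ry": 0,"rz": 0.32},
  {"grip": 1,"tx": 0.015,"ty": -0.012,"tz": 0.2,"rx": 0,"ry": 0,"rz": 0.36},
  {"grip": 1,"tx": 0.015,"ty": -0.012,"tz": 0.3,"rx": 0,"ry": 0,"rz": 0.36},
  {"grip": 1,"tx": 0.015,"ty": -0.012,"tz": 0.4,"rx": 0,"ry": 0,"rz": 0.36},
  {"grip": 1,"tx": 0.015,"ty": -0.012,"tz": 0.48,"rx": 0,"ry": 0,"rz": 0.36},
  {"grip": 1,"tx": 0.015,"ty": -0.012,"tz": 0.5,"rx": 0,"ry": 0,"rz": 0.36},
  {"grip": 1,"tx": 0.015,"ty": -0.012,"tz": 0.5,"rx": 0,"ry": 0,"rz": 0.36},
])

```text
time_s: 3.28
ee_pos: [0.5692, -0.2143, 0.033]
tool_rot: [-180.0, 0.1, -5.9]
wrist_force: [-0.1, -0.2, 0.6]
grip_width: 0.0853
finger_force: 0.0
```

servo_tool([
  {"grip": -1,"tx": 0,"ty": 0,"tz": 0,"rx": 0,"ry": 0,"rz": 0},
  {"grip": -1,"tx": 0,"ty": 0,"tz": 0,"rx": 0,"ry": 0,"rz": 0},
  {"grip": -1,"tx": 0,"ty": 0,"tz": 0,"rx": 0,"ry": 0,"rz": 0},
  {"grip": -1,"tx": 0,"ty": 0,"tz": 0,"rx": 0,"ry": 0,"rz": 0},
  {"grip": -1,"tx": 0,"ty": 0,"tz": 0,"rx": 0,"ry": 0,"rz": 0},
  {"grip": -1,"tx": 0,"ty": 0,"tz": 0,"rx": 0,"ry": 0,"rz": 0},
  {"grip": -1,"tx": 0,"ty": 0,"tz": 0,"rx": 0,"ry": 0,"rz": 0},
  {"grip": -1,"tx": 0,"ty": 0,"tz": 0,"rx": 0,"ry": 0,"rz": 0},
])

```text
time_s: 3.95
ee_pos: [0.5697, -0.2154, 0.0334]
tool_rot: [180.0, 0.0, -6.0]
wrist_force: [0.1, -0.8, 0.8]
grip_width: -0.0001
finger_force: 0.0
```

The fingers closed on nothing, so I'll look.

```bash
python3 - <<'E'
from h import *
s=sensors.state(); print(s['ee_pos'],s['grip_width'],s['finger_force'],s['joints'])
w=capture("wrist"); p=camera_params("wrist")
print(proj(p,[s['ee_pos'],[.5694,-.2161,.054]]))
b=capture("side"); c=cv2.resize(b[200:300,260:390],(390,300),interpolation=cv2.INTER_CUBIC)
cv2.imwrite("pics/w2.png",np.hstack([cv2.resize(w,(400,300)),c])[:,:,::-1])
E
```

```text
[ 0.56969583 -0.21540772  0.0333507 ] -5.042850951950914e-05 0.0 [-2.79534204e+01  1.86158288e+01  8.97599302e+01 -4.90950063e-03
  7.16244126e+01  6.80529659e+01]
[[283.45995295 249.13032832]
 [284.97156987 265.96070952]]
```

View pics/w2.png

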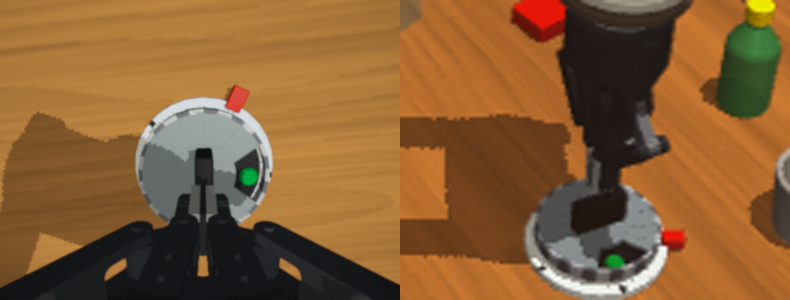

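```bash
python3 - <<'E'
from h import *
w=capture("wrist"); s=capture("scene");b=capture("side")
a=cv2.resize(w[150:375,185:385],(400,450),interpolation=cv2.INTER_CUBIC)
c=cv2.resize(b[215:305,290:360],(350,450),interpolation=cv2.INTER_CUBIC)
cv2.imwrite("pics/w3.png",np.hstack([a,c])[:,:,::-1])
E
```

```text
(no output)
```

View pics/w3.png

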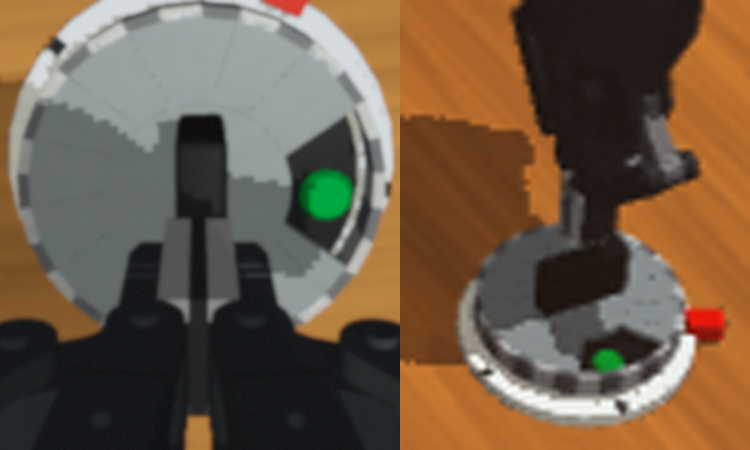

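```bash
python3 - <<'E'
from h import *
p=camera_params("wrist"); s=sensors.state(); e=s['ee_pos'];print(e,s['grip_width'],s['wrist_force'])
x=np.array([np.cos(np.radians(-6)),np.sin(np.radians(-6)),0])
for dz in (0,.01,.02,.03,.04): print(dz,proj(p,[e+x*.011+[0,0,dz],e-x*.011+[0,0,dz],e+[0,0,dz]]).round(0).tolist())
E
```

```text
[ 0.56968977 -0.21537292  0.03329366] 0.00018876303491658196 [ 0.24498036 -0.47015761  0.2516711 ]
0 [[283.0, 229.0], [283.0, 269.0], [283.0, 249.0]]
0.01 [[283.0, 235.0], [283.0, 277.0], [283.0, 257.0]]
0.02 [[283.0, 243.0], [283.0, 287.0], [283.0, 265.0]]
0.03 [[283.0, 251.0], [283.0, 297.0], [283.0, 274.0]]
0.04 [[283.0, 260.0], [283.0, 309.0], [283.0, 285.0]]
```

```bash
python3 - <<'E'
from h import *
p=camera_params("wrist"); e=sensors.state()['ee_pos']; sd=camera_params("side")
x=np.array([np.cos(np.radians(-6)),np.sin(np.radians(-6)),0])
for dz in (0,.02,.03,.04): print(dz,proj(sd,[e+x*.011+[0,0,dz],e-x*.011+[0,0,dz],e+[0,0,dz]]).round(0).tolist(), "bar top",proj(sd,[[.5694,-.2161,.054]]).round(0))
b=capture("side");sc=capture("scene");w=capture("wrist")
ps=camera_params("scene");u=proj(ps,[e])[0].astype(int);print(u)
A=cv2.resize(b[235:285,295:355],(384,320),interpolation=cv2.INTER_CUBIC)
g=cv2.resize(sc[u[1]-30:u[1]+20,u[0]-30:u[0]+30],(384,320),interpolation=cv2.INTER_CUBIC)
o=np.hstack([A,g]).astype(float);o=255*(o/255)**.5
cv2.imwrite("pics/w4.png",o[:,:,::-1].astype(np.uint8))
E
```

```text
0 [[330.0, 270.0], [322.0, 272.0], [326.0, 271.0]] bar top [[327. 265.]]
0.02 [[331.0, 264.0], [322.0, 266.0], [327.0, 265.0]] bar top [[327. 265.]]
0.03 [[331.0, 261.0], [323.0, 263.0], [327.0, 262.0]] bar top [[327. 265.]]
0.04 [[332.0, 257.0], [323.0, 260.0], [327.0, 259.0]] bar top [[327. 265.]]
[236 187]
```

View pics/w4.png

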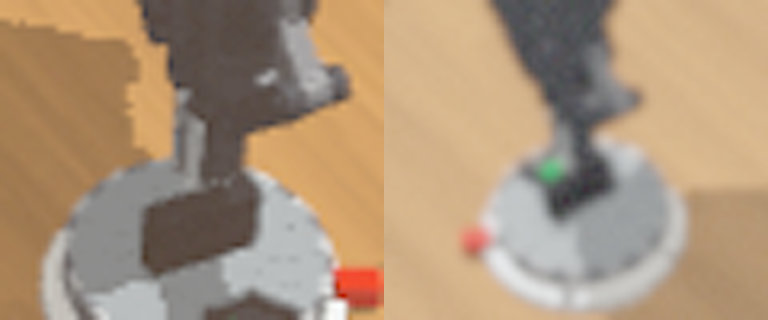

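The closed finger ends sit about 35 mm behind the stated TCP. Both the wrist view (finger ends at (285,259)) and the side view (row ~262) show them above the bar. I'll open, go 25 mm lower, and close again.

servo_tool([
  {"grip": 1,"tx": 0,"ty": 0,"tz": 0,"rx": 0,"ry": 0,"rz": 0},
  {"grip": 1,"tx": 0,"ty": 0,"tz": 0,"rx": 0,"ry": 0,"rz": 0},
  {"grip": 1,"tx": 0,"ty": 0,"tz": 0,"rx": 0,"ry": 0,"rz": 0},
  {"grip": 1,"tx": 0,"ty": 0,"tz": 0,"rx": 0,"ry": 0,"rz": 0},
  {"grip": 1,"tx": 0,"ty": 0,"tz": 0.04,"rx": 0,"ry": 0,"rz": 0},
  {"grip": 1,"tx": 0,"ty": 0,"tz": 0.07,"rx": 0,"ry": 0,"rz": 0},
  {"grip": 1,"tx": 0,"ty": 0,"tz": 0.1,"rx": 0,"ry": 0,"rz": 0},
  {"grip": 1,"tx": 0,"ty": 0,"tz": 0.1,"rx": 0,"ry": 0,"rz": 0},
])

```text
time_s: 5.02
ee_pos: [0.5687, -0.2149, 0.006]
tool_rot: [-179.9, 0.2, -6.0]
wrist_force: [0.0, 0.1, -0.7]
grip_width: 0.0855
finger_force: 0.0
```

servo_tool([
  {"grip": -1,"tx": 0,"ty": 0,"tz": 0,"rx": 0,"ry": 0,"rz": 0},
  {"grip": -1,"tx": 0,"ty": 0,"tz": 0,"rx": 0,"ry": 0,"rz": 0},
  {"grip": -1,"tx": 0,"ty": 0,"tz": 0,"rx": 0,"ry": 0,"rz": 0},
  {"grip": -1,"tx": 0,"ty": 0,"tz": 0,"rx": 0,"ry": 0,"rz": 0},
  {"grip": -1,"tx": 0,"ty": 0,"tz": 0,"rx": 0,"ry": 0,"rz": 0},
  {"grip": -1,"tx": 0,"ty": 0,"tz": 0,"rx": 0,"ry": 0,"rz": 0},
  {"grip": -1,"tx": 0,"ty": 0,"tz": 0,"rx": 0,"ry": 0,"rz": 0},
  {"grip": -1,"tx": 0,"ty": 0,"tz": 0,"rx": 0,"ry": 0,"rz": 0},
])

```text
time_s: 5.68
ee_pos: [0.5698, -0.216, 0.0088]
tool_rot: [179.9, -0.0, -6.0]
wrist_force: [-1.7, -4.9, 4.4]
grip_width: 0.0103
finger_force: 59.7
```

Gripped with 60 N. Now I'll twist 66° counter-clockwise.

servo_tool([
  {"grip": -1,"tx": 0,"ty": 0,"tz": 0,"rx": 0,"ry": 0,"rz": -0.12},
  {"grip": -1,"tx": 0,"ty": 0,"tz": 0,"rx": 0,"ry": 0,"rz": -0.24},
  {"grip": -1,"tx": 0,"ty": 0,"tz": 0,"rx": 0,"ry": 0,"rz": -0.36},
  {"grip": -1,"tx": 0,"ty": 0,"tz": 0,"rx": 0,"ry": 0,"rz": -0.48},
  {"grip": -1,"tx": 0,"ty": 0,"tz": 0,"rx": 0,"ry": 0,"rz": -0.6},
  {"grip": -1,"tx": 0,"ty": 0,"tz": 0,"rx": 0,"ry": 0,"rz": -0.73},
  {"grip": -1,"tx": 0,"ty": 0,"tz": 0,"rx": 0,"ry": 0,"rz": -0.73},
])

```text
time_s: 6.27
ee_pos: [0.5698, -0.2161, 0.0088]
tool_rot: [179.9, 0.0, 27.2]
wrist_force: [-2.0, -5.2, 3.7]
grip_width: 0.01
finger_force: 59.7
```

servo_tool([
  {"grip": -1,"tx": 0,"ty": 0,"tz": 0,"rx": 0,"ry": 0,"rz": -0.12},
  {"grip": -1,"tx": 0,"ty": 0,"tz": 0,"rx": 0,"ry": 0,"rz": -0.24},
  {"grip": -1,"tx": 0,"ty": 0,"tz": 0,"rx": 0,"ry": 0,"rz": -0.36},
  {"grip": -1,"tx": 0,"ty": 0,"tz": 0,"rx": 0,"ry": 0,"rz": -0.48},
  {"grip": -1,"tx": 0,"ty": 0,"tz": 0,"rx": 0,"ry": 0,"rz": -0.6},
  {"grip": -1,"tx": 0,"ty": 0,"tz": 0,"rx": 0,"ry": 0,"rz": -0.73},
  {"grip": -1,"tx": 0,"ty": 0,"tz": 0,"rx": 0,"ry": 0,"rz": -0.73},
  {"grip": -1,"tx": 0,"ty": 0,"tz": 0,"rx": 0,"ry": 0,"rz": -0.73},
])

```text
time_s: 6.93
ee_pos: [0.5698, -0.2161, 0.0088]
tool_rot: [179.9, 0.1, 59.7]
wrist_force: [-1.8, -6.8, 3.3]
grip_width: 0.01
finger_force: 59.6
```

servo_tool([
  {"grip": 1,"tx": 0,"ty": 0,"tz": 0,"rx": 0,"ry": 0,"rz": 0},
  {"grip": 1,"tx": 0,"ty": 0,"tz": 0,"rx": 0,"ry": 0,"rz": 0},
  {"grip": 1,"tx": 0,"ty": 0,"tz": 0,"rx": 0,"ry": 0,"rz": 0},
  {"grip": 1,"tx": 0,"ty": 0,"tz": 0,"rx": 0,"ry": 0,"rz": 0},
  {"grip": 1,"tx": 0,"ty": 0,"tz": -0.2,"rx": 0,"ry": 0,"rz": 0},
  {"grip": 1,"tx": 0,"ty": 0,"tz": -0.6,"rx": 0,"ry": 0,"rz": 0},
  {"grip": 1,"tx": 0,"ty": 0,"tz": -0.6,"rx": 0,"ry": 0,"rz": 0},
  {"grip": 1,"tx": 0,"ty": 0,"tz": -0.6,"rx": 0,"ry": 0,"rz": 0},
])

```text
time_s: 7.6
ee_pos: [0.5704, -0.2156, 0.163]
tool_rot: [179.8, -0.0, 59.7]
wrist_force: [0.4, -0.9, 0.9]
grip_width: 0.0854
finger_force: 0.0
```

servo_tool([
  {"grip": 1,"tx": 0,"ty": 0,"tz": 0,"rx": 0,"ry": 0,"rz": 0},
  {"grip": 1,"tx": 0,"ty": 0,"tz": 0,"rx": 0,"ry": 0,"rz": 0},
])

```text
time_s: 7.77
ee_pos: [0.5703, -0.2155, 0.1598]
tool_rot: [179.8, -0.0, 59.7]
wrist_force: [0.1, -0.1, -1.1]
grip_width: 0.0853
finger_force: 0.0
```

```bash
python3 - <<'E'
from fit import *
print(sensors.state()['ee_pos'],sensors.state()['tool_rot'])
p=camera_params("wrist"); im=capture("wrist"); np.save("pics/w5.npy",im);pickle.dump(p,open("pics/w5.pkl","wb"))
for k,v in case(im,p,[.569,-.216]).items(): print(k,v)
# red stone near predicted place
a=np.radians(-30);P=proj(p,[[.5694+.035*np.cos(a),-.2161+.035*np.sin(a),.021]])[0];print(P)
hsv=cv2.cvtColor(im,cv2.COLOR_RGB2HSV).astype(int);m=(((hsv[...,0]<6)|(hsv[...,0]>170))&(hsv[...,1]>140)).astype(np.uint8)
n,l,st,ct=cv2.connectedComponentsWithStats(m)
for i in range(1,n):
    if st[i,4]>15: print(st[i],ct[i],onz(p,*ct[i],.021))
u,v=P.astype(int);cv2.imwrite("pics/w5.png",cv2.resize(im[v-90:v+90,u-120:u+120],(800,600),interpolation=cv2.INTER_CUBIC)[:,:,::-1])
E
```

```text
[ 0.57028997 -0.21550798  0.15984467] [ 1.79839656e+02 -8.52485174e-03  5.97076334e+01]
ell ((283.0331726074219, 187.2625732421875), (119.8441162109375, 122.22034454345703), 89.9315414428711)
c [ 0.56908207 -0.21598007]
modelaxes (120.06477355957031, 122.359375)
tab (np.float64(0.047778641051895894), np.float64(-30.576119186275854))
dark3 (np.int32(402), array([280.3, 196.2]), array([-0.0012,  0.0025]), 'long dir', np.float64(59.94233679255852), np.float64(0.04557639032714917))
[323.12444101 192.80766121]
[314 185  17  17 222] [322.30630631 192.59009009] [ 0.59918179 -0.23306343  0.021     ]
[340 184  19  14 226] [349.34513274 190.28318584] [ 0.62073532 -0.24325947  0.021     ]
```

View pics/w5.png

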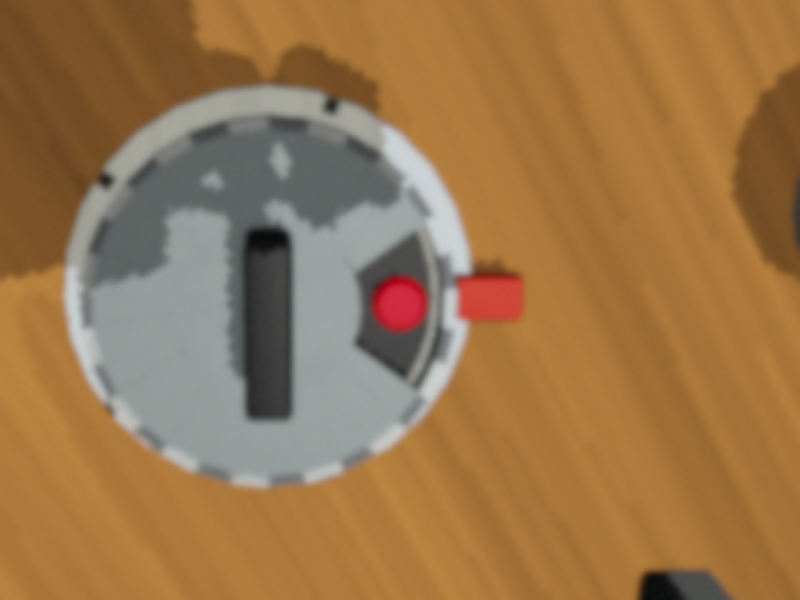

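The wrist view shows the window squarely over the red stone, at (322,193) in the full image, which is (0.5994, -0.2333) in world. The lid is released. Now to the tester.

servo_tool([
  {"grip": 1,"tx": 0.57,"ty": -0.4,"tz": -0.16,"rx": 0,"ry": 0,"rz": 0},
  {"grip": 1,"tx": 0.57,"ty": -0.4,"tz": -0.16,"rx": 0,"ry": 0,"rz": 0},
  {"grip": 1,"tx": 0.57,"ty": -0.4,"tz": -0.16,"rx": 0,"ry": 0,"rz": 0},
  {"grip": 1,"tx": 0.57,"ty": -0.4,"tz": -0.16,"rx": 0,"ry": 0,"rz": 0},
  {"grip": 1,"tx": 0.57,"ty": -0.4,"tz": -0.16,"rx": 0,"ry": 0,"rz": 0},
])

```text
time_s: 8.23
ee_pos: [0.5544, -0.0373, 0.1984]
tool_rot: [-179.9, -0.1, 59.9]
wrist_force: [-0.3, -0.3, 0.2]
grip_width: 0.0856
finger_force: 0.0
```

servo_tool([
  {"grip": 1,"tx": 0.57,"ty": -0.4,"tz": 0,"rx": 0,"ry": 0,"rz": 0},
  {"grip": 1,"tx": 0.57,"ty": -0.4,"tz": 0,"rx": 0,"ry": 0,"rz": 0},
  {"grip": 1,"tx": 0.57,"ty": -0.4,"tz": 0,"rx": 0,"ry": 0,"rz": 0},
  {"grip": 1,"tx": 0.57,"ty": -0.4,"tz": 0,"rx": 0,"ry": 0,"rz": 0},
  {"grip": 1,"tx": 0.57,"ty": -0.4,"tz": 0,"rx": 0,"ry": 0,"rz": 0},
  {"grip": 1,"tx": 0.57,"ty": -0.4,"tz": 0,"rx": 0,"ry": 0,"rz": 0},
  {"grip": 1,"tx": 0.57,"ty": -0.4,"tz": 0,"rx": 0,"ry": 0,"rz": 0},
])

```text
time_s: 8.82
ee_pos: [0.5404, 0.1316, 0.197]
tool_rot: [-179.9, 0.1, 59.8]
wrist_force: [1.7, -0.4, 1.3]
grip_width: 0.0854
finger_force: 0.0
```

```bash
python3 - <<'E'
from fit import *
s=sensors.state();print(s['ee_pos'],s['tool_rot'])
p=camera_params("wrist"); im=capture("wrist"); np.save("pics/w6.npy",im);pickle.dump(p,open("pics/w6.pkl","wb"))
hsv=cv2.cvtColor(im,cv2.COLOR_RGB2HSV).astype(int)
print(proj(p,[[.5385,.133,.148],[.5385,.133,.065]]))
cv2.imwrite("pics/w6.png",cv2.resize(im,(784,588))[:,:,::-1])
E
```

```text
[0.54043245 0.13163103 0.19699131] [-1.79916167e+02  9.07589577e-02  5.97739474e+01]
[[281.03118343 221.38042443]
 [281.89961577 193.18830039]]
```

View pics/w6.png

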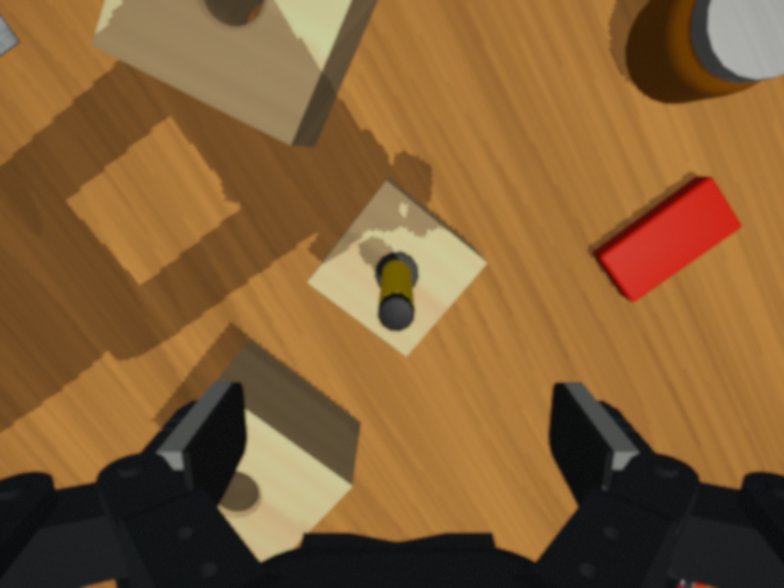

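The wrist view shows the tester end at (396,312) and its collar at (396,271) in 784-wide pixels, in the small block. That puts it at about (0.539, 0.132). I'll descend and grip.

servo_tool([
  {"grip": 1,"tx": 0,"ty": -0.005,"tz": 0.1,"rx": 0,"ry": 0,"rz": 0},
  {"grip": 1,"tx": 0,"ty": -0.005,"tz": 0.2,"rx": 0,"ry": 0,"rz": 0},
  {"grip": 1,"tx": 0,"ty": -0.005,"tz": 0.3,"rx": 0,"ry": 0,"rz": 0},
  {"grip": 1,"tx": 0,"ty": -0.005,"tz": 0.4,"rx": 0,"ry": 0,"rz": 0},
  {"grip": 1,"tx": 0,"ty": -0.005,"tz": 0.48,"rx": 0,"ry": 0,"rz": 0},
  {"grip": 1,"tx": 0,"ty": -0.005,"tz": 0.54,"rx": 0,"ry": 0,"rz": 0},
  {"grip": 1,"tx": 0,"ty": -0.005,"tz": 0.54,"rx": 0,"ry": 0,"rz": 0},
  {"grip": 1,"tx": 0,"ty": -0.005,"tz": 0.54,"rx": 0,"ry": 0,"rz": 0},
])

```text
time_s: 9.53
ee_pos: [0.5396, 0.131, 0.0629]
tool_rot: [-179.9, 0.1, 59.6]
wrist_force: [-0.2, -0.6, 0.2]
grip_width: 0.0858
finger_force: 0.0
```

servo_tool([
  {"grip": -1,"tx": 0,"ty": 0,"tz": 0,"rx": 0,"ry": 0,"rz": 0},
  {"grip": -1,"tx": 0,"ty": 0,"tz": 0,"rx": 0,"ry": 0,"rz": 0},
  {"grip": -1,"tx": 0,"ty": 0,"tz": 0,"rx": 0,"ry": 0,"rz": 0},
  {"grip": -1,"tx": 0,"ty": 0,"tz": 0,"rx": 0,"ry": 0,"rz": 0},
  {"grip": -1,"tx": 0,"ty": 0,"tz": 0,"rx": 0,"ry": 0,"rz": 0},
  {"grip": -1,"tx": 0,"ty": 0,"tz": 0,"rx": 0,"ry": 0,"rz": 0},
  {"grip": -1,"tx": 0,"ty": 0,"tz": 0,"rx": 0,"ry": 0,"rz": 0},
  {"grip": -1,"tx": 0,"ty": 0,"tz": 0,"rx": 0,"ry": 0,"rz": 0},
])

```text
time_s: 10.2
ee_pos: [0.5399, 0.1323, 0.0638]
tool_rot: [180.0, -0.0, 59.7]
wrist_force: [-2.9, 0.0, 6.1]
grip_width: 0.0166
finger_force: 58.3
```

servo_tool([
  {"grip": -1,"tx": 0,"ty": 0,"tz": -0.06,"rx": 0,"ry": 0,"rz": 0},
  {"grip": -1,"tx": 0,"ty": 0,"tz": -0.12,"rx": 0,"ry": 0,"rz": 0},
  {"grip": -1,"tx": 0,"ty": 0,"tz": -0.2,"rx": 0,"ry": 0,"rz": 0},
  {"grip": -1,"tx": 0,"ty": 0,"tz": -0.28,"rx": 0,"ry": 0,"rz": 0},
  {"grip": -1,"tx": 0,"ty": 0,"tz": -0.36,"rx": 0,"ry": 0,"rz": 0},
  {"grip": -1,"tx": 0,"ty": 0,"tz": -0.44,"rx": 0,"ry": 0,"rz": 0},
  {"grip": -1,"tx": 0,"ty": 0,"tz": -0.44,"rx": 0,"ry": 0,"rz": 0},
  {"grip": -1,"tx": 0,"ty": 0,"tz": -0.44,"rx": 0,"ry": 0,"rz": 0},
])

```text
time_s: 10.87
ee_pos: [0.5401, 0.1323, 0.1741]
tool_rot: [179.9, -0.1, 59.7]
wrist_force: [-0.6, -0.2, -0.7]
grip_width: 0.0161
finger_force: 58.5
```

```bash
python3 - <<'E'
from fit import *
s=sensors.state();e=s['ee_pos'];print(e,s['tool_rot'],s['grip_width'],s['finger_force'],s['wrist_force'])
ims=[]
for n in("wrist","scene","side"):
    p=camera_params(n);im=capture(n);np.save(f"pics/t_{n}.npy",im);pickle.dump(p,open(f"pics/t_{n}.pkl","wb"))
    z=e[2]-.0638+.008
    P=proj(p,[[e[0],e[1],z],[e[0],e[1],z+.055],[e[0],e[1],z+.14]]);print(n,P.round(1).tolist())
    u,v=P[1].astype(int); w=(60 if n=="wrist" else 25); v=min(v,420-int(w*1.5)); ims.append(cv2.resize(im[v-int(w*1.5):v+int(w*1.5),u-w:u+w],(260,390),interpolation=cv2.INTER_CUBIC)); print(u-w,v-int(w*1.5),260/(2*w))
cv2.imwrite("pics/w7.png",np.hstack(ims)[:,:,::-1])
E
```

```text
[0.54012285 0.13234426 0.17408105] [ 1.79918397e+02 -5.11236412e-02  5.97073813e+01] 0.01612971658590989 58.521366119384766 [-0.60457471 -0.18683725 -0.65375763]
wrist [[284.4, 218.8], [284.7, 249.0], [285.8, 354.6]]
224 159 2.1666666666666665
scene [[313.1, 228.0], [314.1, 217.1], [315.9, 198.6]]
289 180 5.2
side [[246.3, 171.1], [245.7, 153.6], [244.6, 124.5]]
220 116 5.2
```

View pics/w7.png

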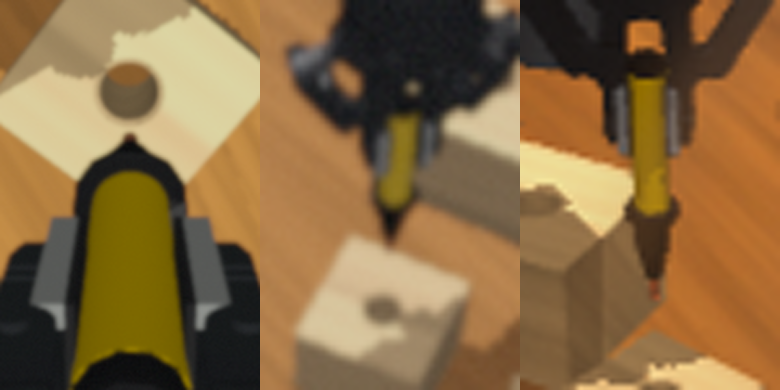

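The tester is lifted and upright. The copper tip is at wrist (284,220), within 1–2 px of the prediction. Next I'll move over the stone and hover about 12 mm above it.

servo_tool([
  {"grip": -1,"tx": -0.06,"ty": 0.05,"tz": 0,"rx": 0,"ry": 0,"rz": 0},
  {"grip": -1,"tx": -0.15,"ty": 0.12,"tz": 0,"rx": 0,"ry": 0,"rz": 0},
  {"grip": -1,"tx": -0.25,"ty": 0.21,"tz": 0,"rx": 0,"ry": 0,"rz": 0},
  {"grip": -1,"tx": -0.35,"ty": 0.29,"tz": 0,"rx": 0,"ry": 0,"rz": 0},
  {"grip": -1,"tx": -0.45,"ty": 0.37,"tz": 0,"rx": 0,"ry": 0,"rz": 0},
  {"grip": -1,"tx": -0.52,"ty": 0.43,"tz": 0,"rx": 0,"ry": 0,"rz": 0},
  {"grip": -1,"tx": -0.57,"ty": 0.47,"tz": 0,"rx": 0,"ry": 0,"rz": 0},
])

```text
time_s: 11.6
ee_pos: [0.5691, -0.0523, 0.1721]
tool_rot: [-179.9, 0.1, 59.6]
wrist_force: [0.6, -0.0, -0.6]
grip_width: 0.0167
finger_force: 58.6
```

servo_tool([
  {"grip": -1,"tx": -0.08,"ty": 0.06,"tz": 0,"rx": 0,"ry": 0,"rz": 0},
  {"grip": -1,"tx": -0.18,"ty": 0.15,"tz": 0,"rx": 0,"ry": 0,"rz": 0},
  {"grip": -1,"tx": -0.28,"ty": 0.23,"tz": 0,"rx": 0,"ry": 0,"rz": 0},
  {"grip": -1,"tx": -0.38,"ty": 0.31,"tz": 0,"rx": 0,"ry": 0,"rz": 0},
  {"grip": -1,"tx": -0.48,"ty": 0.4,"tz": 0,"rx": 0,"ry": 0,"rz": 0},
  {"grip": -1,"tx": -0.54,"ty": 0.45,"tz": 0,"rx": 0,"ry": 0,"rz": 0},
  {"grip": -1,"tx": -0.57,"ty": 0.47,"tz": 0,"rx": 0,"ry": 0,"rz": 0},
  {"grip": -1,"tx": -0.57,"ty": 0.47,"tz": 0,"rx": 0,"ry": 0,"rz": 0},
])

```text
time_s: 12.27
ee_pos: [0.5984, -0.2339, 0.1719]
tool_rot: [-179.9, 0.0, 59.6]
wrist_force: [0.8, 0.4, -0.6]
grip_width: 0.0166
finger_force: 58.6
```

servo_tool([
  {"grip": -1,"tx": 0,"ty": 0,"tz": 0.06,"rx": 0,"ry": 0,"rz": 0},
  {"grip": -1,"tx": 0,"ty": 0,"tz": 0.14,"rx": 0,"ry": 0,"rz": 0},
  {"grip": -1,"tx": 0,"ty": 0,"tz": 0.22,"rx": 0,"ry": 0,"rz": 0},
  {"grip": -1,"tx": 0,"ty": 0,"tz": 0.28,"rx": 0,"ry": 0,"rz": 0},
  {"grip": -1,"tx": 0,"ty": 0,"tz": 0.32,"rx": 0,"ry": 0,"rz": 0},
  {"grip": -1,"tx": 0,"ty": 0,"tz": 0.33,"rx": 0,"ry": 0,"rz": 0},
  {"grip": -1,"tx": 0,"ty": 0,"tz": 0.33,"rx": 0,"ry": 0,"rz": 0},
  {"grip": -1,"tx": 0,"ty": 0,"tz": 0.33,"rx": 0,"ry": 0,"rz": 0},
])

```text
time_s: 12.93
ee_pos: [0.5992, -0.2321, 0.0918]
tool_rot: [179.9, -0.0, 59.7]
wrist_force: [-0.4, -0.5, -0.8]
grip_width: 0.0169
finger_force: 58.6
```

```bash
python3 - <<'E'
from fit import *
p=camera_params("wrist");im=capture("wrist");s=sensors.state();e=s['ee_pos'];print(e,s['tool_rot'])
F=[]
for i in range(8): capture("wrist");F.append(sensors.state()['wrist_force'])
print("F",np.mean(F,0),np.std(F,0))
z=e[2]-.0638+.008
print(z,"tip",proj(p,[[e[0],e[1],z]]),"stone",proj(p,[[.5994,-.2333,.021]]),proj(p,[[.5994,-.2333,z]]))
np.save("pics/w8.npy",im)
u,v=proj(p,[[e[0],e[1],z]])[0].astype(int);print(u-40,v-30)
cv2.imwrite("pics/w8.png",cv2.resize(im[v-30:v+30,u-40:u+40],(800,600),interpolation=cv2.INTER_CUBIC)[:,:,::-1])
E
```

```text
[ 0.59932149 -0.23231765  0.09199625] [1.79913474e+02 1.14621089e-03 5.97143658e+01]
F [-0.03931086  0.02436924 -0.71260559] [0.67820393 0.42598596 0.3764121 ]
0.03619624873241332 tip [[284.80315014 219.07830462]] stone [[285.53094094 214.00444746]] [[285.65203688 220.24861965]]
244 189
```

View pics/w8.png

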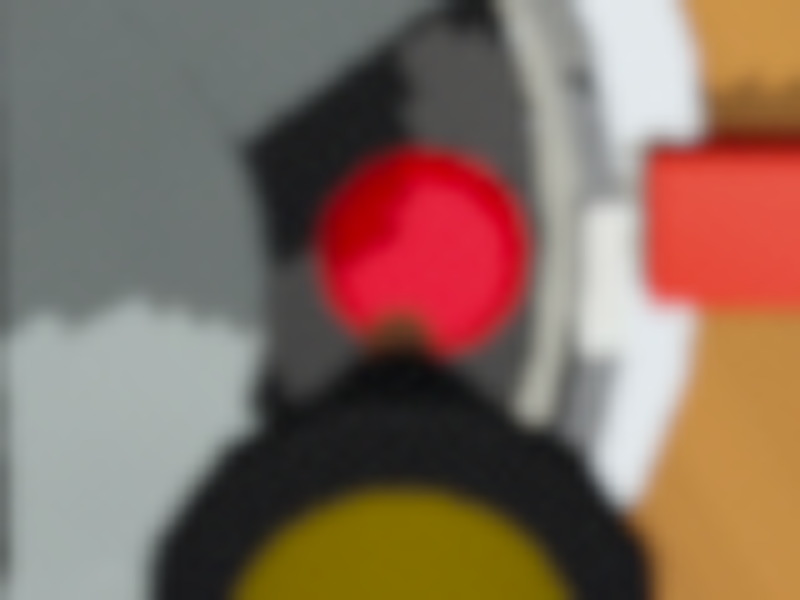

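In the wrist crop the stone centre is at (286.5,214.5) and the copper tip is over it at about (284,220). I need to go +1.5 mm along tool y, then descend in small steps while watching the force.

servo_tool([
  {"grip": -1,"tx": 0,"ty": 0.006,"tz": 0.01,"rx": 0,"ry": 0,"rz": 0},
  {"grip": -1,"tx": 0,"ty": 0.006,"tz": 0.02,"rx": 0,"ry": 0,"rz": 0},
  {"grip": -1,"tx": 0,"ty": 0.006,"tz": 0.03,"rx": 0,"ry": 0,"rz": 0},
  {"grip": -1,"tx": 0,"ty": 0.006,"tz": 0.036,"rx": 0,"ry": 0,"rz": 0},
  {"grip": -1,"tx": 0,"ty": 0.006,"tz": 0.04,"rx": 0,"ry": 0,"rz": 0},
  {"grip": -1,"tx": 0,"ty": 0.006,"tz": 0.04,"rx": 0,"ry": 0,"rz": 0},
  {"grip": -1,"tx": 0,"ty": 0.006,"tz": 0.04,"rx": 0,"ry": 0,"rz": 0},
])

```text
time_s: 13.97
ee_pos: [0.6001, -0.2332, 0.0808]
tool_rot: [-180.0, 0.0, 59.7]
wrist_force: [-1.0, 0.4, -0.5]
grip_width: 0.0169
finger_force: 58.6
```

```bash
cat > f.py <<'E'
from h import *
F=[]
for i in range(8): im=capture("wrist");F.append(sensors.state()['wrist_force'])
s=sensors.state();print(s['ee_pos'].round(4),"F",np.mean(F,0).round(2),s['time_s'])
E
python3 f.py
```

```text
[ 0.6002 -0.2332  0.0809] F [ 0.05 -0.34 -0.47] 14.3667
```

servo_tool([
  {"grip": -1,"tx": 0,"ty": 0,"tz": 0.004,"rx": 0,"ry": 0,"rz": 0},
  {"grip": -1,"tx": 0,"ty": 0,"tz": 0.008,"rx": 0,"ry": 0,"rz": 0},
  {"grip": -1,"tx": 0,"ty": 0,"tz": 0.012,"rx": 0,"ry": 0,"rz": 0},
  {"grip": -1,"tx": 0,"ty": 0,"tz": 0.012,"rx": 0,"ry": 0,"rz": 0},
])

```text
time_s: 14.7
ee_pos: [0.6, -0.2331, 0.0775]
tool_rot: [-180.0, 0.0, 59.7]
wrist_force: [0.7, -0.8, -1.1]
grip_width: 0.0165
finger_force: 58.6
```

```bash
python3 f.py
```

```text
[ 0.6002 -0.2332  0.0779] F [ 0.17 -0.12 -0.66] 15.1
```

servo_tool([
  {"grip": -1,"tx": 0,"ty": 0,"tz": 0.004,"rx": 0,"ry": 0,"rz": 0},
  {"grip": -1,"tx": 0,"ty": 0,"tz": 0.008,"rx": 0,"ry": 0,"rz": 0},
  {"grip": -1,"tx": 0,"ty": 0,"tz": 0.008,"rx": 0,"ry": 0,"rz": 0},
  {"grip": -1,"tx": 0,"ty": 0,"tz": 0.008,"rx": 0,"ry": 0,"rz": 0},
])

```text
time_s: 15.43
ee_pos: [0.6002, -0.2332, 0.0758]
tool_rot: [180.0, 0.0, 59.7]
wrist_force: [-0.7, 0.2, 1.4]
grip_width: 0.0167
finger_force: 58.7
```

```bash
python3 f.py
```

```text
[ 0.6002 -0.2332  0.0759] F [-0.   -0.32  0.39] 15.8333
```

servo_tool([
  {"grip": -1,"tx": 0,"ty": 0,"tz": 0.004,"rx": 0,"ry": 0,"rz": 0},
  {"grip": -1,"tx": 0,"ty": 0,"tz": 0.008,"rx": 0,"ry": 0,"rz": 0},
  {"grip": -1,"tx": 0,"ty": 0,"tz": 0.008,"rx": 0,"ry": 0,"rz": 0},
  {"grip": -1,"tx": 0,"ty": 0,"tz": 0.008,"rx": 0,"ry": 0,"rz": 0},
])

```text
time_s: 16.17
ee_pos: [0.6001, -0.2332, 0.0737]
tool_rot: [-180.0, 0.0, 59.7]
wrist_force: [-0.7, 0.8, 0.6]
grip_width: 0.0166
finger_force: 58.7
```

```bash
python3 f.py
```

```text
[ 0.6001 -0.2332  0.0738] F [ 0.39 -0.49  0.95] 16.5667
```

Contact was at about TCP z 0.0768, as predicted, so the tip is now about 3 mm in. I'll press 2 mm more and check.

servo_tool([
  {"grip": -1,"tx": 0,"ty": 0,"tz": 0.004,"rx": 0,"ry": 0,"rz": 0},
  {"grip": -1,"tx": 0,"ty": 0,"tz": 0.008,"rx": 0,"ry": 0,"rz": 0},
  {"grip": -1,"tx": 0,"ty": 0,"tz": 0.008,"rx": 0,"ry": 0,"rz": 0},
  {"grip": -1,"tx": 0,"ty": 0,"tz": 0.008,"rx": 0,"ry": 0,"rz": 0},
])

```text
time_s: 16.9
ee_pos: [0.6002, -0.2332, 0.0718]
tool_rot: [-180.0, 0.0, 59.7]
wrist_force: [1.2, -0.0, 0.9]
grip_width: 0.0164
finger_force: 58.8
```

```bash
python3 f.py; python3 - <<'E'
from h import *
e=sensors.state()['ee_pos'];ims=[]
S=[.5997,-.2338,.021]
for n,w in(("wrist",40),("scene",20),("side",20)):
    p=camera_params(n);im=capture(n);u,v=proj(p,[S])[0].round().astype(int)
    h=int(w*1.5);print(n,u-w,v-h,proj(p,[S,[e[0],e[1],.021],[e[0],e[1],.071],[*S[:2],.071]]).round(1).tolist())
    ims.append(cv2.resize(im[v-h:v+h,u-w:u+w],(260,390),interpolation=cv2.INTER_CUBIC))
cv2.imwrite("pics/w9.png",np.hstack(ims)[:,:,::-1])
E
```

```text
[ 0.6001 -0.2332  0.0718] F [0.43 0.03 1.35] 17.3
wrist 244 162 [[284.5, 222.1], [284.5, 221.0], [284.7, 249.0], [284.6, 250.4]]
scene 206 161 [[226.4, 191.1], [226.4, 191.3], [225.0, 181.8], [224.9, 181.6]]
side 321 245 [[340.6, 275.3], [340.6, 275.1], [342.8, 259.8], [342.8, 260.0]]
```

View pics/w9.png

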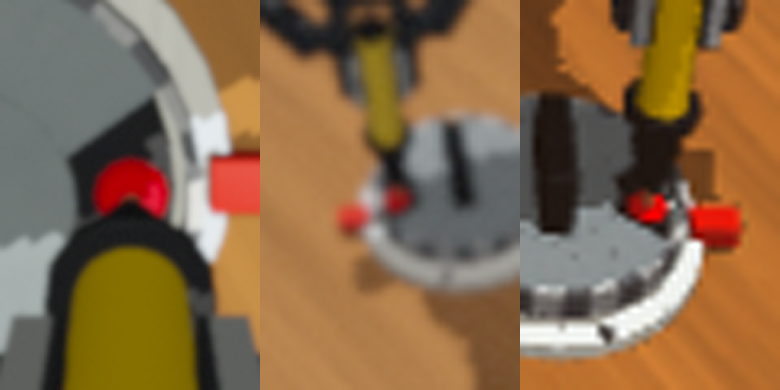

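The picture shows the tip on the stone: wrist stone centre is (284.3,221.7), with the tip on the same column and within about 1 mm along the other axis. The force rise of 2.0 N corresponds to about 5 mm of sink. Handing in.

```bash
python3 -c "
from station import job
print(job.finish_job())"
```

```text
the job is handed in; nothing more can be done
None
```

I handed the job in with the lid window over the red stone and the tester held upright on it. The tip is pressed in about 5 mm at about 2 N and within about 1–1.5 mm of the stone's middle by my measurements; the hand-in returned no verdict.

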